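Hang the lopsided mould carrier on the scale hook

ROBOT

A 6-joint arm with a two-finger parallel gripper is mounted at the origin on a cart in front of the work surface, level with it; the furniture and walls round the work are solid. World frame = base frame: x ahead of the robot, y to its left, z up, the work surface at z = 0. Lengths are in mm, angles in rad, forces in N, time in s.
With the tool pointing down it reaches from about 350 to 850 mm from the base axis. Payload 8.1 kg.
Tool frame: the origin (TCP) lies on the centre line of the jaws, within the pads' length; the fingertips stand 8 mm ahead of it and the grasp point (between the pads) lies 11 mm behind it; z points along the fingers, y is the direction in which the jaws open and shut (so a half turn about z gives the same grasp; the last joint's range is limited). The gripper opens to 85 mm and grips with 20 to 120 N. Pads are 22 mm wide; open, the fingers measure 114 mm over their backs; the gripper's body (76 mm by 85 mm) begins 54 mm behind the grasp point. The pads swing forward as they close: fully open they stand 13 mm farther back than shut.
Start: joints at [1.198, 0.13, 1.488, -0, 1.523, -0.085], TCP at [170.284, 575.334, 239.292] pointing down, gripper open.
Joint ranges: [-2.96, 2.96], [-0.89, 2.26], [0.02, 2.5], [-1.34, 4.48], [0, 2.73], [-2.66, 2.66]. Speed limits (rad/s): [2.39, 2.39, 2.79, 3.14, 3.14, 3.14].

INTERFACE

Orientations are given as a unit quaternion [x, y, z, w].
In Python, from cell import observe, grab_frame, close_job gives the robot as it stands.
- The arm moves only by the tool arm_command, never from a script. Its argument "commands" is a list that holds one entry, the list of rows, each a list of 6 numbers: the shift along the tool's x, y, z in units of 50 mm (1.0 is 50 mm), then the turn, a rotation vector about the tool's x, y, z in units of 5 degrees (1.0 is 5 degrees). In form: [[[dx, dy, dz, rx, ry, rz], ...]]. A call has 1 to 20 rows; each row shifts and turns the pose as measured when the row begins, along the tool's axes as they then stand; what a row does not reach is not made up. A row lasts 1/8 s, in which the tool goes at most 62.5 mm and 10.7 degrees, less where a joint would pass 70% of its speed; a pose out of reach is approached as far as the arm can. A call is refused whole if a number of a shift passes 1 or a number of a turn 1, either way. A call with a gripper value outside its range is refused whole. "hand" is the opening, from 0 (shut) to 1 (fully open), set as the call begins (left out, the last holds). The fingers move at their own pace and stop on an object; "force" is the grip in N (left out, the last holds). Time passes only in rows, so rows that do not move let the fingers close. It gives the time, the measured TCP pose, the force and the opening at its end, in the units of the state.
- observe(): the state, without advancing time (a new reading comes with each control period).
- grab_frame(name): name is "side" or "top"; returns a dict with "color" (400x640x3 uint8, red, green, blue), "intrinsics" (3x3 intrinsics, pixels), "k1" (the pictures are not rectified: a ray, as slopes to the right and down, at radius r is drawn at 1 + k1 r^2 times it, then the intrinsics apply), "extrinsics" (4x4, takes a point from world to camera coordinates). Camera axes: x right, y down, z forward; pixel columns grow to the right and rows downward; lengths in mm; the calibration is good to about 2 mm. A picture is of the moment at which its call begins. There is no depth.
- close_job(): hands the job in, once; it reports no verdict.
The state is a dict: "time": time; "joints": joint angles; "qvel": joint speeds; "joint_efforts": joint torques, N m; "ee_pos": TCP position; "orientation": TCP orientation; "ft_force": force on the tool from outside, world axes, zero at the start; "moment": the same for the moment, N m; "grip_width": finger opening in mm.
Only numpy, scipy, OpenCV 4.12 (cv2) and the standard library are available. Lean on these libraries where they do the work, as an engineer would, in place of code of your own. Each camera call takes 0.05 s, during which the arm holds its last target.

TASK

Weigh the loaded mould carrier: take it by its sloping grip strip and hang it on the hook under the scale head by whichever of its three arches makes it hang level, with all three moulds still in their pockets. One mould is far heavier than the other two and looks the same, so feel which way the carrier pulls. Lower it gently so that the hook takes the weight while you still hold the strip, never jolt the scale, then let go and leave it hanging still; do not disturb the pot or the open mould half.

Things in the scene. Friction and masses are not known exactly. Their poses are not given: they have to be found in the camera images.
- carrier: aluminium pan 74x160x18 mm, 3 pockets in a row along its y (pitch 52), a mould in each; 0.65-0.75 kg loaded. Over it a 7 mm round bar along y with 3 pointed arches (inverted V): apexes at y +27, 0, -27, bar axis 118 high, valleys between 102 high; uprights at y +-78. It stands on a plywood board. Origin: centre of underside, x away from the grip strip. On a wrong arch it hangs 13+ degrees off level
- grip_strip (a point): centre of the carrier's flat steel grip strip, at (-60, 0, 110) mm in its frame: 8 mm thick, 66 long along carrier y, 34 wide, leaning 35 degrees, upper edge towards carrier -x (the robot). To pinch its faces squarely tilt the tool 35 degrees, fingers pointing down and towards carrier +x. 35 mm free on either face; thin bars join its ends to the uprights
- arch_left (a point): bar centre line at the apex of the arch at carrier y = +27 mm
- arch_middle (a point): bar centre line at the apex of the middle arch, carrier y = 0
- arch_right (a point): bar centre line at the apex of the arch at carrier y = -27 mm
- mould_a: rubber mould block 64 x 46 x 23 mm in one of the carrier's pockets; origin: centre of the underside. One of the three moulds weighs 0.38 to 0.48 kg, the other two 0.07 kg each; their looks do not tell which
- mould_b: rubber mould block 63 x 47 x 23 mm in another pocket; as mould_a
- mould_c: rubber mould block 64 x 47 x 23 mm in another pocket; as mould_a
- stand: fixed scale stand; origin on the bench straight below the hook; x from the hook to the post (45 mm wide, 110 to 140 mm behind the hook), y sideways, z up. Base plate 12 mm thick. The grey scale head, 80x190x58 mm, overhangs the hook: underside 285 mm above the bench, x -38 to +42 mm, so a gripper pointing straight down cannot bring the strip under it
- hook_seat (a point): axis of the 7 mm hook rod at its lowest point, 185 mm above the bench unloaded. J hook in the stand's xz plane, open to stand -x: tip 23 mm before the seat, its top 26 mm above this point; shank 20 mm behind, bending back over the seat from 60 mm up. Seated, the arch apex is 11 mm above this point, carrier x and y along stand x and y
- scale_hook (a joint): how far the sprung hook has sunk, m; 0.0006 unloaded, spring 800 N/m, so 0.0085 to 0.010 under the carrier's weight; stop at 0.03; more than 0.014 is a jolt
- pot: white round pot, 71 mm across, 45 mm high, bystander; origin: centre of the underside
- halfmould: opened mould half, cream and pink, 86 x 66 x 24 mm, bystander; origin: centre of the underside
There are look-alikes about, which are no part of the job. Leave any purple or red look-alike of the mould_a alone.

How it is judged (in metres and radians):
On the way:
1. the hook carries most of the weight while the gripper still holds the carrier (value of joint scale_hook above 0.004 m and contact force between the fingers and carrier above 1 N and height (world z) of carrier above 0.05 m), for 0.2 s.
At the end, for the whole second after the job is handed in: one arch of the carrier sits in the hook (apex within 17 mm of the seat), the carrier hangs level within 8.6 degrees and almost still (under 40 mm/s), its whole weight on the scale (hook sunk 6.5 to 10.5 mm), the three moulds flat in their pockets (distance between any of arch_left, arch_middle, arch_right and hook_seat below 0.017 m and angle between carrier's own z axis and vertical below 0.15 rad and value of joint scale_hook between 0.0065 and 0.0105 m and linear speed of carrier below 0.04 m/s and z of each of mould_a, mould_b, mould_c in the frame of carrier below 0.01 m and distance between each of mould_a, mould_b, mould_c and carrier below 0.065 m); the robot touches nothing.
It fails at once if the scale is jolted: hook driven down more than 14 mm (value of joint scale_hook above 0.014 m).
It fails at once if a bystander is moved more than 25 mm (distance of any of pot, halfmould from where it was at the start of the episode above 0.025 m).
It also fails if it takes over 51 s, if anything falls off the work surface, if the arm or the gripper's body presses on something with over 40 N, if the wrist force passes 120 N, or if a joint passes its speed limit or range.

## Working session

There is one attempt and no reset: what is moved stays moved. The work goes in short steps, Python scripts to look and compute and a tool call to move; the robot and the scene stay as the last step left them, time stands still between calls to the robot, and variables do not carry over. Pictures are saved under pics/ and viewed, and the job is handed in when it is done.

Besides the shell and the picture viewer there is one more tool, called after ">>>" as a command line: name --argument value ..., lists and objects as JSON in quotes. arm_command: Moves the arm, as the interface text tells. Its arguments: {"type":"object","properties":{"commands":{"type":"array"},"hand":{"type":"number"},"force":{"type":"number"}},"required":["commands"]}

```bash
ls; mkdir -p pics; python3 - <<'E'
from cell import *
import cv2
print(observe())
for n in("side","top"):
    f=grab_frame(n); cv2.imwrite(f"pics/{n}0.png",f["color"][:,:,::-1]); print(n,f["intrinsics"],f["k1"],f["extrinsics"])
E
```

```text
pics
{'time': 0.0, 'joints': array([ 1.19760083e+00,  1.31167346e-01,  1.48925485e+00, -2.61269706e-05,
        1.52298196e+00, -8.54242175e-02]), 'qvel': array([-0.00134514,  0.00192962, -0.00177831,  0.0004611 , -0.00010681,
       -0.00071282]), 'joint_efforts': array([-3.38918413e-03, -5.69397712e+01, -5.00550163e+01, -8.54927603e-04,
        1.50289916e-02, -6.41473008e-06]), 'ee_pos': array([170.10123492, 574.84221836, 238.25412578]), 'orientation': array([ 1.43388987e-01,  9.89665993e-01, -8.85008228e-04, -1.93175925e-04]), 'ft_force': array([ 0.42123014,  0.15428307, -1.23799234]), 'moment': array([ 0.00148604,  0.03663653, -0.01393053]), 'grip_width': 85.37366220122084}
side [[391.21294553   0.         317.22716656]
 [  0.         391.21294553 194.6259541 ]
 [  0.           0.           1.        ]] -0.019368705062740254 [[ 9.58361073e-01 -2.85260593e-01  1.30555963e-02 -5.45982329e+02]
 [-1.78398484e-01 -6.33793931e-01 -7.52648148e-01  1.46303189e+02]
 [ 2.22975415e-01  7.18979588e-01 -6.58293489e-01  1.42237573e+03]
 [ 0.00000000e+00  0.00000000e+00  0.00000000e+00  1.00000000e+00]]
top [[429.85799265   0.         316.27614625]
 [  0.         429.85799265 196.79078812]
 [  0.           0.           1.        ]] -0.03497744273553201 [[-2.26438862e-02 -9.99581210e-01  1.80182695e-02 -9.09267425e+01]
 [-9.98182627e-01  2.15981067e-02 -5.62580205e-02  5.47600977e+02]
 [ 5.58452997e-02 -1.92594238e-02 -9.98253664e-01  1.23478783e+03]
 [ 0.00000000e+00  0.00000000e+00  0.00000000e+00  1.00000000e+00]]
```

View pics/side0.png

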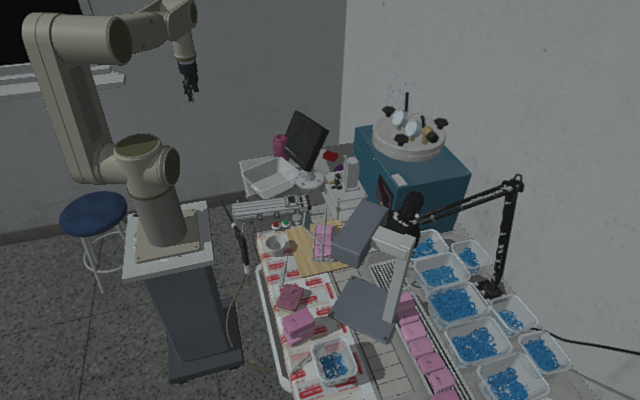

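View pics/top0.png

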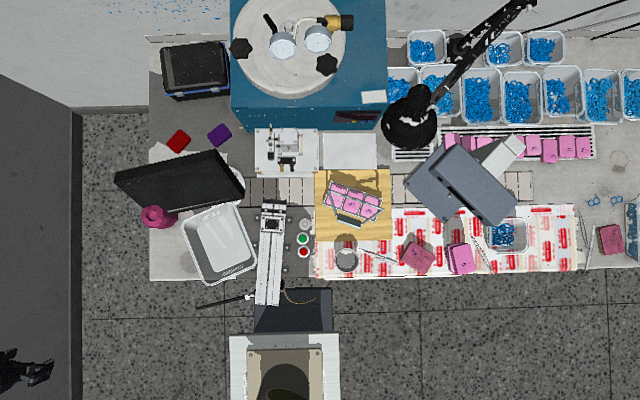

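```bash
python3 - <<'E'
import cv2
a=cv2.imread("pics/side0.png");b=cv2.imread("pics/top0.png")
cv2.imwrite("pics/s1.png",cv2.resize(a[190:350,260:440],None,fx=4,fy=3.7,interpolation=2)[:600])
cv2.imwrite("pics/s1b.png",cv2.resize(a[200:290,280:400],None,fx=6.6,fy=6.6,interpolation=2)[:600])
cv2.imwrite("pics/t1.png",cv2.resize(b[160:240,300:400],None,fx=7.5,fy=7.5,interpolation=2)[:600])
cv2.imwrite("pics/t2.png",cv2.resize(b[125:285,320:530],None,fx=3.75,fy=3.75,interpolation=2)[:600])
E
```

```text
(no output)
```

View pics/s1.png

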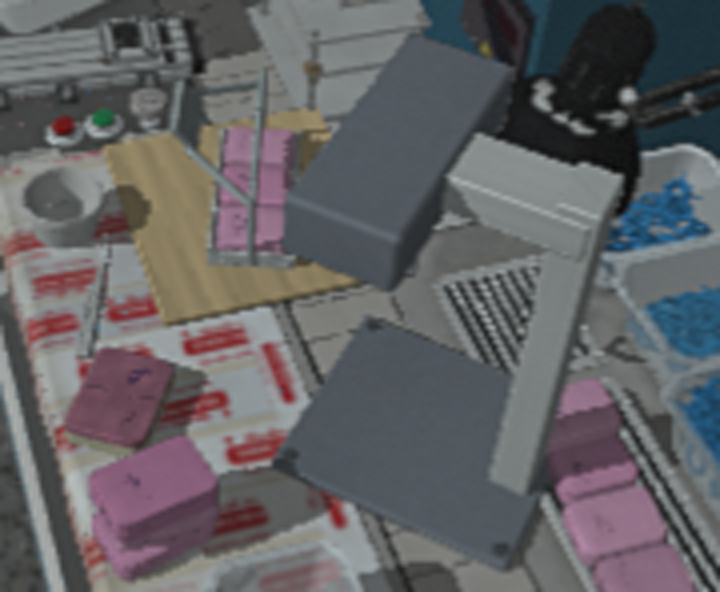

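View pics/s1b.png

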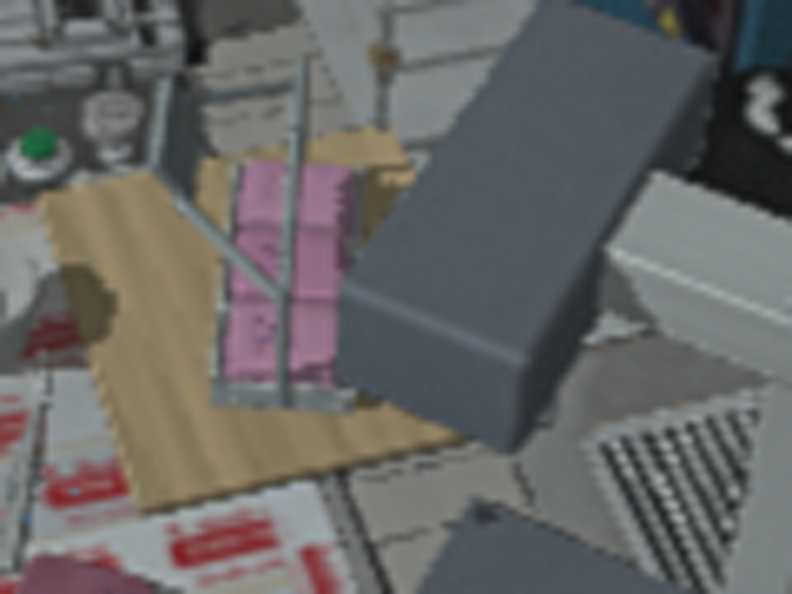

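View pics/t1.png

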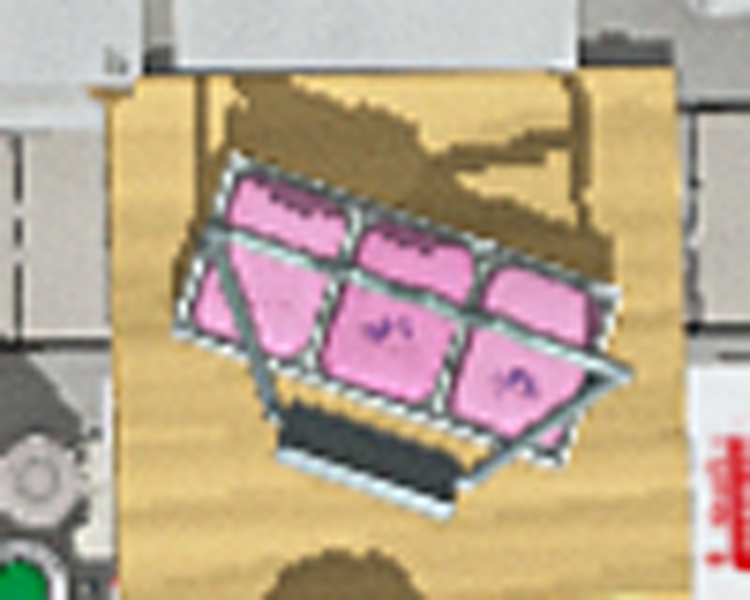

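View pics/t2.png

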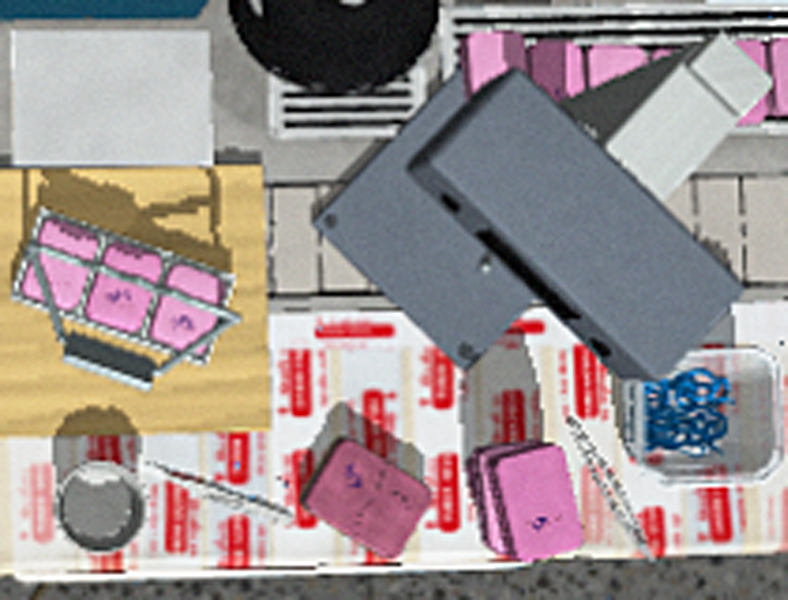

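```bash
cat > h.py <<'E'
import numpy as np, cv2, pickle
from scipy.optimize import least_squares
def proj(P,f):
    P=np.atleast_2d(P); E=f["extrinsics"]; c=P@E[:3,:3].T+E[:3,3]
    s=c[:,:2]/c[:,2:]; r2=(s**2).sum(1,keepdims=True); s=s*(1+f["k1"]*r2)
    K=f["intrinsics"]; return s*[K[0,0],K[1,1]]+[K[0,2],K[1,2]]
def T(p,P):
    x,y,z,w=p; c,s=np.cos(w),np.sin(w); P=np.atleast_2d(P).astype(float)
    return P@np.array([[c,-s,0],[s,c,0],[0,0,1]]).T+[x,y,z]
def unc(x,y,s,ox,oy,sy=None):
    sy=sy or s; return ((x+.5)/s-.5+ox,(y+.5)/sy-.5+oy)
E
python3 - <<'E'
from h import *
from cell import grab_frame
fr={n:grab_frame(n) for n in("side","top")}
for n in fr: fr[n]={k:(v if k!="color" else None) for k,v in fr[n].items()}
pickle.dump(fr,open("cal.pkl","wb"))
t=lambda x,y:("top",unc(x,y,7.5,300,160)); s=lambda x,y:("side",unc(x,y,6.6,280,200))
u=lambda x,y:("top",unc(x,y,3.75,320,125)); v=lambda x,y:("side",unc(x,y,4,260,190,3.7))
st=np.sin(np.radians(35)); ct=np.cos(np.radians(35))
def strip(a,b,n): # a along width up, b y, n normal
    return (-60-a*st+n*ct,b,110+a*ct+n*st)
car=[((37,80,18),t(232,155)),((37,-80,18),t(618,290)),((-37,80,18),t(178,335)),((-37,-80,18),t(565,462)),
 ((0,80,102),t(205,233)),((0,-80,102),t(632,372)),(strip(17,33,-4),t(280,457)),(strip(17,-33,-4),t(448,516)),(strip(-17,33,4),t(287,408)),(strip(-17,-33,4),t(465,470)),
 ((-37,-80,18),s(215,378)),((-37,-80,0),s(212,402)),((37,-80,0),s(352,410)),((0,-80,0),s(285,405))]
def fit(L,p0,fixz=None):
    def r(p):
        q=list(p) if fixz is None else [p[0],p[1],fixz,p[2]]
        return np.concatenate([ (proj(T(q,P),fr[n])[0]-m) for P,(n,m) in L])
    S=least_squares(r,p0,loss="soft_l1"); q=list(S.x) if fixz is None else [S.x[0],S.x[1],fixz,S.x[2]]
    print(np.round(q,3)); print(np.round(r(S.x).reshape(-1,2),1).tolist()); return q
c=fit(car,[530,-180,10,-0.3])
sd=[((42,95,343),u(515,70)),((42,-95,343),u(745,290)),((-38,-95,343),u(640,375)),((-38,95,343),u(412,160)),
((42,95,343),v(412,38)),((42,-95,343),v(512+0,70)) ] 
sd=sd[:4]
st_=fit(sd,[560,-430,-0.8],0)
pickle.dump((c,st_),open("pose.pkl","wb"))
E
```

```text
[ 5.30274e+02 -2.06360e+02  1.34480e+01 -3.40000e-01]
[[-0.5, -0.1], [0.7, -0.8], [-1.3, 0.3], [-0.1, 0.7], [0.3, -0.4], [0.0, -0.3], [-1.0, 1.1], [0.5, 1.1], [0.5, -1.6], [0.1, -2.2], [-0.7, 0.3], [-0.3, 0.1], [0.3, -0.1], [-0.5, 0.2]]
[ 544.879 -439.239    0.      -0.801]
[[-1.7, -2.1], [-0.9, 0.2], [2.5, 3.8], [0.7, -0.3]]
```

```bash
cat >> h.py <<'E'
st=np.sin(np.radians(35)); ct=np.cos(np.radians(35))
def strip(a,b,n): return (-60-a*st+n*ct,b,110+a*ct+n*st)
def box(x0,x1,y0,y1,z0,z1):
    V=[(x,y,z) for x in(x0,x1) for y in(y0,y1) for z in(z0,z1)]
    return [(V[i],V[j]) for i in range(8) for j in range(i) if bin(i^j).count("1")==1]
def carw():
    L=box(-37,37,-80,80,0,18)
    b=[(0,78,18),(0,78,102),(0,40.5,102),(0,27,118),(0,13.5,102),(0,0,118),(0,-13.5,102),(0,-27,118),(0,-40.5,102),(0,-78,102),(0,-78,18)]
    L+=list(zip(b,b[1:]))
    q=[strip(17,33,0),strip(17,-33,0),strip(-17,-33,0),strip(-17,33,0)]
    return L+list(zip(q,q[1:]+q[:1]))
def stw():
    L=box(-38,42,-95,95,285,343)+box(110,140,-22.5,22.5,12,300)
    h=[(-23,0,208),(-20,0,192),(0,0,185),(20,0,200),(20,0,245),(0,0,265),(0,0,285)]
    return L+list(zip(h,h[1:]))
def over(img,f,L,p,roi,s,out,col=(0,255,0)):
    x0,y0,x1,y1=roi; o=cv2.resize(img[y0:y1,x0:x1],None,fx=s,fy=s,interpolation=2)
    for (pp,LL,col) in zip(p,L,((0,255,0),(0,255,255))):
        for a,b in LL:
            A=proj(T(pp,[a,b]),f); A=((A-[x0,y0]+.5)*s-.5)
            cv2.line(o,*[tuple(int(round(k*8)) for k in q) for q in A],col,1,cv2.LINE_AA,3)
    cv2.imwrite(out,o)
E
python3 - <<'E'
from h import *
fr=pickle.load(open("cal.pkl","rb"));c,s=pickle.load(open("pose.pkl","rb"))
a=cv2.imread("pics/side0.png");b=cv2.imread("pics/top0.png")
over(b,fr["top"],[carw(),stw()],[c,s],(310,125,530,275),3.6,"pics/o1.png")
over(a,fr["side"],[carw(),stw()],[c,s],(280,190,430,330),4.2,"pics/o2.png")
E
```

```text
(no output)
```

View pics/o1.png

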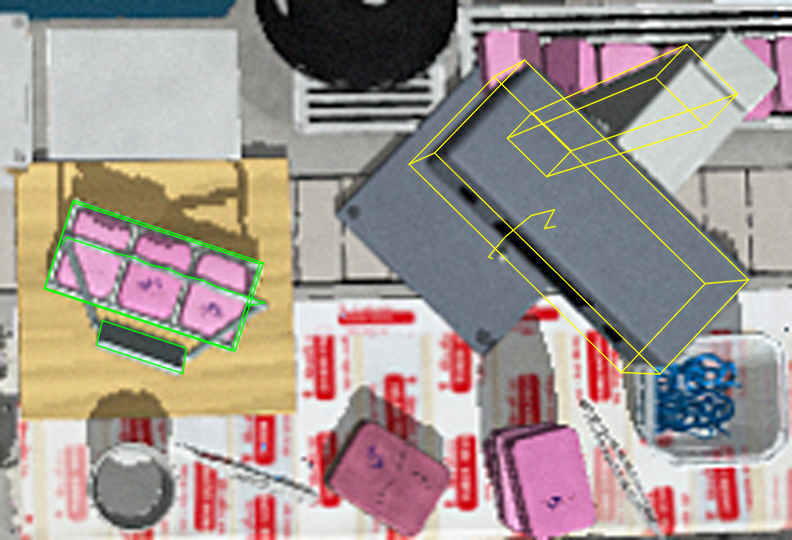

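View pics/o2.png

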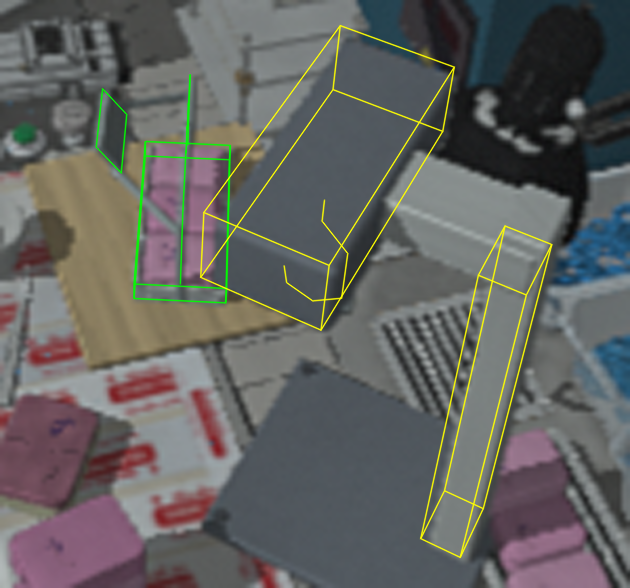

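```bash
python3 - <<'E'
import cv2
a=cv2.imread("pics/side0.png");b=cv2.imread("pics/top0.png")
cv2.imwrite("pics/s3.png",cv2.resize(a[195:275,325:425],None,fx=7.5,fy=7.5,interpolation=2))
cv2.imwrite("pics/t3.png",cv2.resize(b[130:230,400:525],None,fx=6,fy=6,interpolation=2))
E
```

```text
(no output)
```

View pics/s3.png

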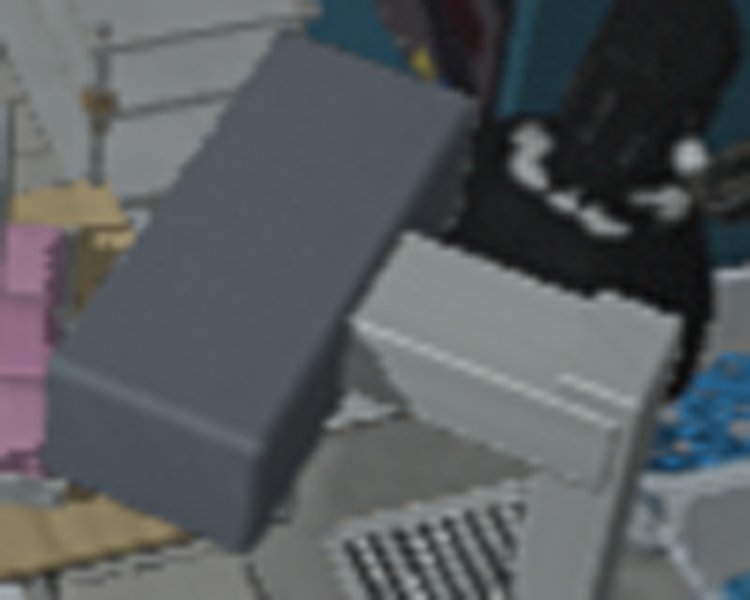

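View pics/t3.png

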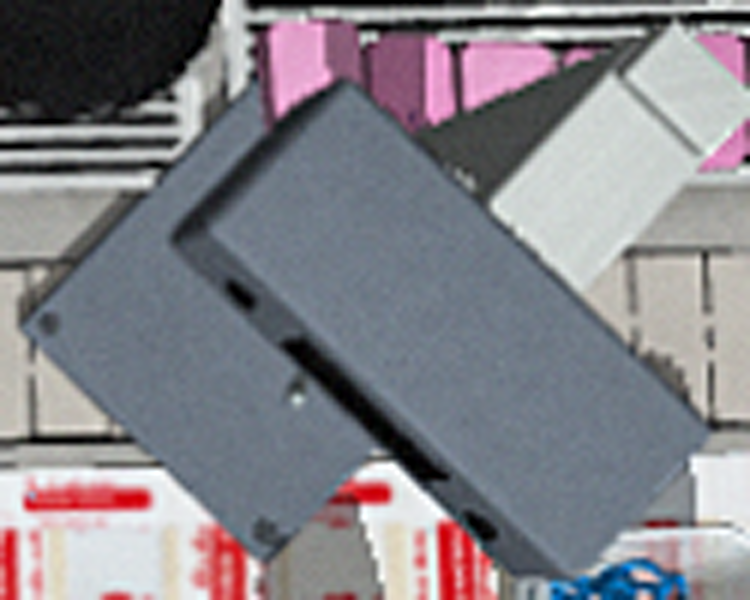

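```bash
python3 - <<'E'
from h import *
fr=pickle.load(open("cal.pkl","rb"));c,_=pickle.load(open("pose.pkl","rb"))
t=lambda x,y:("top",unc(x,y,6,400,130)); s=lambda x,y:("side",unc(x,y,7.5,325,195)); v=lambda x,y:("side",unc(x,y,4,260,190,3.7))
L=[((42,95,343),t(345,80)),((42,-95,343),t(708,435)),((-38,95,343),t(207,230)),((-38,95,285),t(172,240)),((-23,0,210),t(298,392)),
((-38,95,343),s(285,38)),((42,95,343),s(478,100)),((-38,-95,343),s(55,365)),((42,-95,343),s(258,455)),((42,-95,285),s(240,552)),((-38,-95,285),s(48,470)),
((110,-22.5,12),v(490,483)),((140,-22.5,12),v(530,492))]
def r(p): return np.concatenate([proj(T([p[0],p[1],0,p[2]],P),fr[n])[0]-m for P,(n,m) in L])
S=least_squares(r,[545,-440,-.8],loss="soft_l1"); q=[S.x[0],S.x[1],0,S.x[2]]
print(np.round(q,3)); print(np.round(r(S.x).reshape(-1,2),1).tolist())
pickle.dump((c,q),open("pose.pkl","wb"))
a=cv2.imread("pics/side0.png");b=cv2.imread("pics/top0.png")
over(b,fr["top"],[carw(),stw()],[c,q],(310,125,530,275),3.6,"pics/o3.png")
over(a,fr["side"],[carw(),stw()],[c,q],(280,190,430,330),4.2,"pics/o4.png")
E
```

```text
[ 546.018 -446.754    0.      -0.793]
[[1.1, -2.1], [3.3, -0.9], [-0.6, -1.1], [-2.0, 0.4], [0.4, 0.9], [-1.0, -2.4], [0.7, -0.8], [-2.2, -0.8], [0.9, -0.2], [1.3, 2.2], [-2.1, 0.7], [-0.9, -0.6], [-1.4, 1.4]]
```

View pics/o3.png

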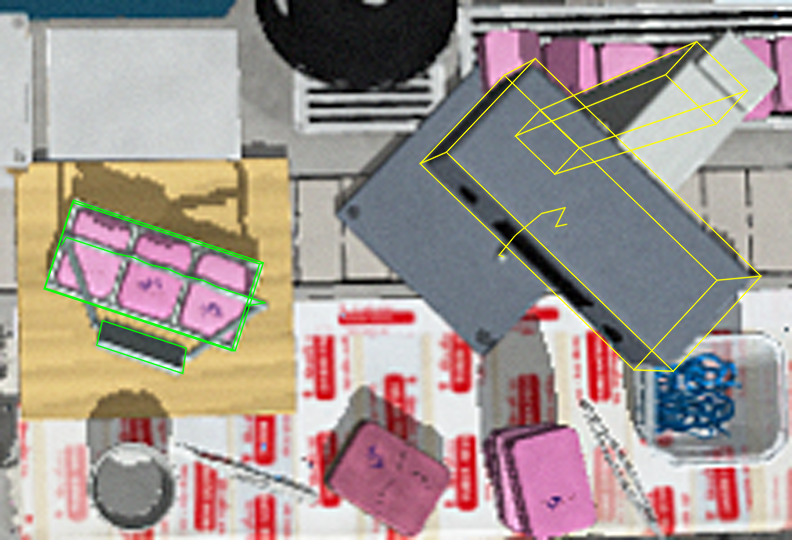

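View pics/o4.png

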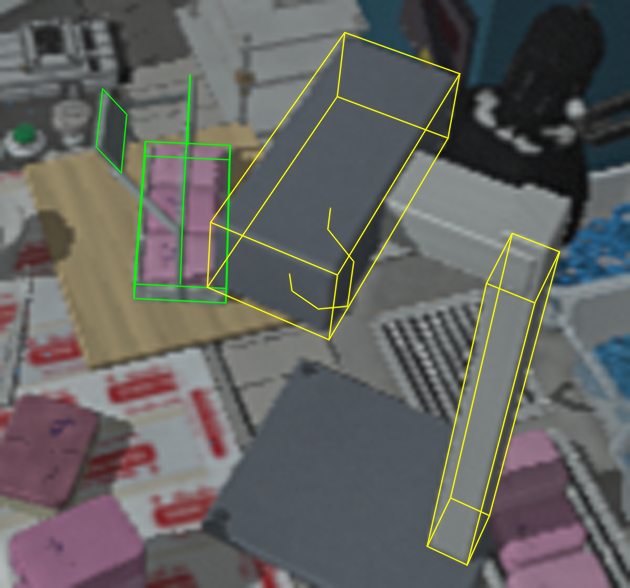

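```bash
python3 - <<'E'
from h import *
fr=pickle.load(open("cal.pkl","rb"));c,_=pickle.load(open("pose.pkl","rb"))
t=lambda x,y:("top",unc(x,y,6,400,130)); s=lambda x,y:("side",unc(x,y,7.5,325,195)); v=lambda x,y:("side",unc(x,y,4,260,190,3.7))
L=[((42,95,343),t(345,80)),((42,-95,343),t(708,435)),((-38,95,343),t(207,230)),((-38,95,285),t(172,240)),
((-38,95,343),s(285,38)),((42,95,343),s(478,100)),((-38,-95,343),s(55,365)),((42,-95,343),s(258,455)),((42,-95,285),s(240,552)),((-38,-95,285),s(48,470)),
((-23,0,210),t(298,392)),((110,-22.5,12),v(490,483)),((140,-22.5,12),v(530,492))]
for mode in range(4):
  def r(p):
    o=[]
    for i,(P,(n,m)) in enumerate(L):
        P=np.array(P,float)
        if i<10 and mode in(1,2): P+=[0,p[3],p[4]]
        if mode in(2,3): 
            if i>=11: continue
        if mode==3 and i>=10: continue
        o.append(proj(T([p[0],p[1],0,p[2]],P),fr[n])[0]-m)
    return np.concatenate(o)
  S=least_squares(r,[545,-440,-.8,0,0])
  print(mode,np.round(S.x,3),S.cost); print(np.round(r(S.x).reshape(-1,2),1).tolist())
for n in fr: 
    E=fr[n]["extrinsics"]; print(n,-E[:3,:3].T@E[:3,3])
E
```

```text
0 [ 546.207 -446.455   -0.791    0.       0.   ] 27.566695554003143
[[0.9, -2.2], [3.2, -1.0], [-0.8, -1.1], [-2.2, 0.3], [-1.0, -2.5], [0.6, -1.0], [-2.2, -0.9], [1.0, -0.4], [1.4, 2.1], [-2.0, 0.6], [0.3, 0.8], [-0.8, -0.7], [-1.4, 1.2]]
1 [ 548.069 -444.801   -0.796   -2.418   -2.679] 24.848032061462753
[[0.7, -2.1], [2.5, -0.8], [-1.0, -1.3], [-2.4, 0.2], [-0.9, -1.7], [0.7, -0.1], [-2.3, -0.2], [0.7, 0.4], [1.1, 2.8], [-2.1, 1.2], [-0.4, 0.1], [-0.6, -1.2], [-1.1, 0.8]]
2 [ 547.394 -444.995   -0.798   -1.739   -2.736] 22.781427567781638
[[0.7, -2.1], [2.4, -0.6], [-1.1, -1.3], [-2.5, 0.2], [-0.9, -1.8], [0.6, -0.1], [-2.4, -0.4], [0.5, 0.3], [0.9, 2.7], [-2.3, 1.0], [-0.3, 0.3]]
3 [ 545.581 -446.483   -0.795    0.       0.   ] 24.37689257483481
[[1.1, -2.0], [3.2, -0.6], [-0.7, -1.0], [-2.1, 0.5], [-1.1, -2.4], [0.5, -0.8], [-2.5, -0.9], [0.6, -0.3], [1.0, 2.2], [-2.3, 0.6]]
side [  232.19365868 -1085.68028569  1053.58363026]
top [ 475.58975009  -78.93450541 1265.07676477]
```

```bash
cat >> h.py <<'E'
from scipy.spatial.transform import Rotation as R
from scipy.linalg import logm, expm
def M(p,Rm): X=np.eye(4); X[:3,:3]=Rm; X[:3,3]=p; return X
def meas():
    from cell import observe
    o=observe(); return o,M(o["ee_pos"],R.from_quat(o["orientation"]).as_matrix())
def toolR(yaw):
    z=np.array([st,0,-ct]); y=np.array([ct,0,st]); x=np.cross(y,z)
    return R.from_euler("z",yaw).as_matrix()@np.stack([x,y,z],1)
def screw(X,Y,n):
    L=np.real(logm(np.linalg.inv(X)@Y))
    t=np.r_[L[:3,3]/50, np.degrees([L[2,1],L[0,2],L[1,0]])/5]/n
    return t
def path(X,t,n):
    t=np.array(t); L=np.zeros((4,4)); v=t[3:]*np.radians(5); L[:3,:3]=np.array([[0,-v[2],v[1]],[v[2],0,-v[0]],[-v[1],v[0],0]]); L[:3,3]=t[:3]*50
    return [(X@expm(L*i))[:3,3].round(0).tolist() for i in range(n+1)]
E
python3 - <<'E'
from h import *
c,s=pickle.load(open("pose.pkl","rb"))
o,X=meas()
Rg=toolR(c[3]); sp=T(c,(-60,0,110))[0]; print("strip",sp)
g=sp+11*Rg[:,2]; pre=g-90*Rg[:,2]; print("pre",pre,"g",g)
# pure linear row + world-z lift
Y=M(pre,Rg); n=22; t=screw(X,Y,n); print(np.round(t,3)); print(path(X,t,n)[::3])
E
```

```text
strip [ 473.71289062 -186.33967259  123.44798014]
pre [ 430.99713058 -171.22047993  188.16099163] g [ 479.66065468 -188.44487663  114.43730765]
[-0.781 -0.14   0.078 -0.245 -0.257  0.817]
[[170.0, 575.0, 239.0], [270.0, 511.0, 230.0], [355.0, 427.0, 226.0], [421.0, 327.0, 224.0], [464.0, 216.0, 222.0], [483.0, 98.0, 218.0], [476.0, -21.0, 210.0], [446.0, -135.0, 195.0]]
```

>>> arm_command --commands '[[[-0.64,-0.74,-0.2,0,0,0],[-0.64,-0.74,-0.2,0,0,0],[-0.64,-0.74,-0.2,0,0,0],[-0.64,-0.74,-0.15,0,0,0],[-0.64,-0.74,-0.15,0,0,0],[-0.64,-0.74,-0.15,0,0,0],[-0.64,-0.74,-0.15,0,0,0],[-0.64,-0.74,-0.15,0,0,0]]]' --hand 0.45 --force 100

```text
time: 1.2
ee_pos: [334.0, 209.7, 305.7]
orientation: [0.14, 0.99, -0.003, -0.0]
ft_force: [0.8, -0.6, -0.5]
grip_width: 38.6
```

```bash
cat > p.py <<'E'
from h import *
import sys
def go(Y,n):
    o,X=meas(); t=screw(X,Y,n); print("now",X[:3,3].round(1),"t",o["time"],"grip",round(o["grip_width"],1),"ft",o["ft_force"].round(2),o["moment"].round(3))
    print("row x%d"%n,np.round(t,3).tolist()); P=path(X,t,n); print(P[::max(1,n//6)])
c,s=pickle.load(open("pose.pkl","rb"))
Rg=toolR(c[3]); sp=T(c,(-60,0,110))[0]; g=sp+11*Rg[:,2]
E
python3 - <<'E'
from p import *
go(M(g-90*Rg[:,2],Rg),19)
E
```

```text
now [334.  209.7 305.7] t 1.2 grip 38.6 ft [ 0.76 -0.59 -0.46] [ 0.011 -0.015 -0.013]
row x19 [-0.424, -0.149, 0.126, -0.285, -0.297, 0.95]
[[334.0, 210.0, 306.0], [384.0, 164.0, 288.0], [424.0, 109.0, 273.0], [450.0, 46.0, 258.0], [461.0, -21.0, 241.0], [458.0, -88.0, 221.0], [440.0, -152.0, 197.0]]
```

>>> arm_command --commands '[[[-0.42,-0.15,0.12,-0.285,-0.3,0.95],[-0.42,-0.15,0.12,-0.285,-0.3,0.95],[-0.42,-0.15,0.12,-0.285,-0.3,0.95],[-0.42,-0.15,0.12,-0.285,-0.3,0.95],[-0.42,-0.15,0.12,-0.285,-0.3,0.95],[-0.42,-0.15,0.12,-0.285,-0.3,0.95],[-0.42,-0.15,0.12,-0.285,-0.3,0.95],[-0.42,-0.15,0.12,-0.285,-0.3,0.95],[-0.42,-0.15,0.12,-0.285,-0.3,0.95],[-0.42,-0.15,0.12,-0.285,-0.3,0.95],[-0.42,-0.15,0.12,-0.285,-0.3,0.95],[-0.42,-0.15,0.12,-0.285,-0.3,0.95],[-0.42,-0.15,0.12,-0.285,-0.3,0.95],[-0.42,-0.15,0.12,-0.285,-0.3,0.95],[-0.42,-0.15,0.12,-0.285,-0.3,0.95],[-0.42,-0.15,0.12,-0.285,-0.3,0.95],[-0.42,-0.15,0.12,-0.285,-0.3,0.95],[-0.42,-0.15,0.12,-0.285,-0.3,0.95],[-0.42,-0.15,0.12,-0.285,-0.3,0.95]]]'

```text
time: 3.58
ee_pos: [441.5, -183.3, 187.9]
orientation: [0.794, 0.525, 0.176, 0.252]
ft_force: [1.1, -0.2, -0.3]
grip_width: 38.2
```

```bash
python3 - <<'E'
from p import *
go(M(g-60*Rg[:,2],Rg),3)
E
```

```text
now [ 441.5 -183.3  187.9] t 3.575 grip 38.2 ft [ 1.07 -0.2  -0.25] [0.103 0.222 0.024]
row x3 [0.052, -0.078, 0.144, 0.051, 0.081, -0.213]
[[441.0, -183.0, 188.0], [443.0, -181.0, 180.0], [445.0, -179.0, 172.0], [447.0, -177.0, 164.0]]
```

>>> arm_command --commands '[[[0.05,-0.08,0.15,0.05,0.08,-0.2],[0.05,-0.08,0.15,0.05,0.08,-0.2],[0.05,-0.08,0.15,0.05,0.08,-0.2],[0,0,0,0,0,0]]]'

```text
time: 4.08
ee_pos: [447.4, -176.0, 160.2]
orientation: [0.778, 0.552, 0.173, 0.244]
ft_force: [-1.4, 0.5, -0.5]
grip_width: 38.7
```

```bash
python3 - <<'E'
from p import *
go(M(g,Rg),6)
from cell import grab_frame
for n in("side","top"):
    f=grab_frame(n); cv2.imwrite(f"pics/{n}1.png",f["color"][:,:,::-1])
a=cv2.imread("pics/side1.png");b=cv2.imread("pics/top1.png")
cv2.imwrite("pics/b1.png",np.hstack([cv2.resize(a[170:270,270:370],None,fx=4,fy=4,interpolation=2),cv2.resize(b[160:260,300:400],None,fx=4,fy=4,interpolation=2)]))
E
```

```text
now [ 447.4 -176.   160.2] t 4.075 grip 38.7 ft [-1.43  0.53 -0.52] [ 0.101  0.28  -0.024]
row x6 [-0.004, 0.007, 0.191, -0.005, -0.005, 0.005]
[[447.0, -176.0, 160.0], [453.0, -178.0, 153.0], [458.0, -180.0, 145.0], [464.0, -182.0, 137.0], [469.0, -184.0, 130.0], [474.0, -186.0, 122.0], [480.0, -188.0, 114.0]]
```

View pics/b1.png

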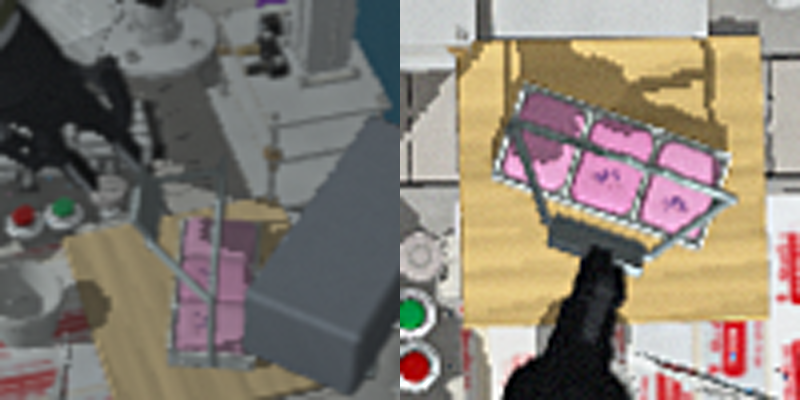

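Side and top views show the gripper just above the strip, centred on it (crop pixel 600,250 against the strip centre 597,243). Going in.

>>> arm_command --commands '[[[0,0,0.2,0,0,0],[0,0,0.2,0,0,0],[0,0,0.2,0,0,0],[0,0,0.2,0,0,0],[0,0,0.2,0,0,0],[0,0,0.15,0,0,0],[0,0,0,0,0,0]]]'

```text
time: 5.05
ee_pos: [482.7, -188.0, 118.1]
orientation: [0.777, 0.552, 0.175, 0.248]
ft_force: [-0.8, -0.4, 0.2]
grip_width: 38.4
```

```bash
python3 - <<'E'
from p import *
go(M(g,Rg),2)
E
```

```text
now [ 482.7 -188.   118.1] t 5.05 grip 38.4 ft [-0.8  -0.41  0.16] [0.119 0.18  0.045]
row x2 [-0.014, -0.043, 0.015, 0.034, -0.01, 0.029]
[[483.0, -188.0, 118.0], [481.0, -188.0, 116.0], [480.0, -188.0, 114.0]]
```

>>> arm_command --commands '[[[0,-0.05,0.02,0,0,0],[0,-0.04,0.01,0,0,0]]]'

```text
time: 5.3
ee_pos: [480.2, -187.1, 115.0]
orientation: [0.776, 0.552, 0.175, 0.248]
ft_force: [0.7, 0.2, 0.2]
grip_width: 38.4
```

>>> arm_command --commands '[[[0,0,0,0,0,0],[0,0,0,0,0,0],[0,0,0,0,0,0],[0,0,0,0,0,0]]]' --hand 0 --force 40

```text
time: 5.8
ee_pos: [479.7, -187.1, 114.9]
orientation: [0.777, 0.552, 0.175, 0.248]
ft_force: [0.3, -0.3, -1.0]
grip_width: 7.4
```

>>> arm_command --commands '[[[0,0,0,0,0,0],[0,0,0,0,0,0]]]' --hand 0 --force 100

```text
time: 6.05
ee_pos: [479.8, -187.2, 115.0]
orientation: [0.777, 0.552, 0.175, 0.248]
ft_force: [-1.0, -2.1, -1.0]
grip_width: 6.7
```

```bash
python3 - <<'E'
from p import *
go(M(g,Rg),1)
E
```

```text
now [ 479.8 -187.2  115. ] t 6.05 grip 6.7 ft [-0.97 -2.14 -1.05] [ 0.261  0.354 -0.122]
row x1 [-0.025, -0.001, 0.012, 0.08, -0.016, 0.052]
[[480.0, -187.0, 115.0], [480.0, -188.0, 114.0]]
```

>>> arm_command --commands '[[[0,0.06,-0.08,0,0,0],[0,0.115,-0.164,0,0,0],[0,0.115,-0.164,0,0,0],[0,0.115,-0.164,0,0,0],[0,0.115,-0.164,0,0,0],[0,0.115,-0.164,0,0,0],[0,0.115,-0.164,0,0,0],[0,0.115,-0.164,0,0,0],[0,0.115,-0.164,0,0,0],[0,0.115,-0.164,0,0,0],[0,0.06,-0.08,0,0,0],[0,0,0,0,0,0],[0,0,0,0,0,0]]]'

```text
time: 7.68
ee_pos: [477.4, -185.4, 218.1]
orientation: [0.777, 0.553, 0.174, 0.245]
ft_force: [-0.5, -0.9, -6.3]
grip_width: 6.7
```

```bash
python3 - <<'E'
from p import *
from cell import *
go(M(g+[0,0,100],Rg),1)
fm=[];
Rz=R.from_euler("z",-c[3])
for n in("side","top")*2:
    o=observe(); print("carrier-frame F",Rz.apply(o["ft_force"]).round(2),"M",Rz.apply(o["moment"]).round(3)); f=grab_frame(n); cv2.imwrite(f"pics/{n}2.png",f["color"][:,:,::-1])
print("base M", Rz.apply([.11,.24,0]).round(3))
a=cv2.imread("pics/side2.png");b=cv2.imread("pics/top2.png")
cv2.imwrite("pics/b2.png",np.hstack([cv2.resize(a[150:250,270:370],None,fx=4,fy=4,interpolation=2),cv2.resize(b[160:260,300:400],None,fx=4,fy=4,interpolation=2)]))
E
```

```text
now [ 477.4 -185.4  218.1] t 7.675 grip 6.7 ft [-0.48 -0.86 -6.27] [ 0.298  1.189 -0.043]
row x1 [-0.042, 0.01, 0.096, -0.019, -0.032, 0.064]
[[477.0, -185.0, 218.0], [480.0, -188.0, 214.0]]
carrier-frame F [-0.16 -0.97 -6.27] M [-0.116  1.22  -0.043]
carrier-frame F [-0.11  0.03 -5.83] M [-0.192  1.239 -0.029]
carrier-frame F [-0.37  0.48 -5.85] M [-0.174  1.268 -0.018]
carrier-frame F [ 0.74  0.53 -6.38] M [-0.203  1.243 -0.02 ]
base M [0.024 0.263 0.   ]
```

View pics/b2.png

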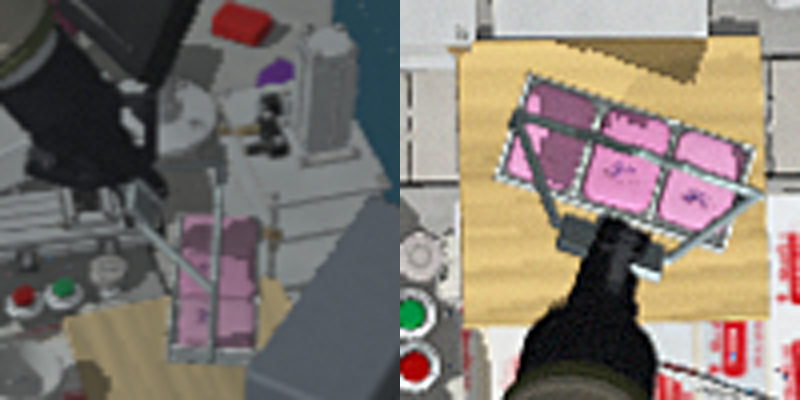

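```bash
cat >> p.py <<'E'
Xg=M(np.array([479.8,-187.2,115.0]),R.from_quat([0.777,.552,.175,.248]).as_matrix())
C0=M(c[:3],R.from_euler("z",c[3]).as_matrix())
REL=np.linalg.inv(Xg)@C0
fr=pickle.load(open("cal.pkl","rb"))
def overM(img,f,C,roi,s_,stand=True):
    x0,y0,x1,y1=roi; o=cv2.resize(img[y0:y1,x0:x1],None,fx=s_,fy=s_,interpolation=2)
    S=M([s[0],s[1],0],R.from_euler("z",s[3]).as_matrix())
    for Q,LL,col in ((C,carw(),(0,255,0)),(S,stw(),(0,255,255))):
        if Q is S and not stand: continue
        for a,b in LL:
            W=np.array([a,b],float)@Q[:3,:3].T+Q[:3,3]; A=(proj(W,f)-[x0,y0]+.5)*s_-.5
            cv2.line(o,*[tuple(int(round(k*8)) for k in q) for q in A],col,1,cv2.LINE_AA,3)
    return o
E
python3 - <<'E'
from p import *
o,X=meas(); C=X@REL; print(C.round(3))
a=cv2.imread("pics/side2.png");b=cv2.imread("pics/top2.png")
cv2.imwrite("pics/b3.png",np.hstack([overM(a,fr["side"],C,(290,175,370,255),5,False),overM(b,fr["top"],C,(315,160,395,240),5,False)]))
E
```

```text
[[ 9.43000e-01  3.32000e-01  7.00000e-03  5.27228e+02]
 [-3.32000e-01  9.43000e-01 -3.00000e-03 -2.04142e+02]
 [-7.00000e-03  1.00000e-03  1.00000e+00  1.16094e+02]
 [ 0.00000e+00  0.00000e+00  0.00000e+00  1.00000e+00]]
```

View pics/b3.png

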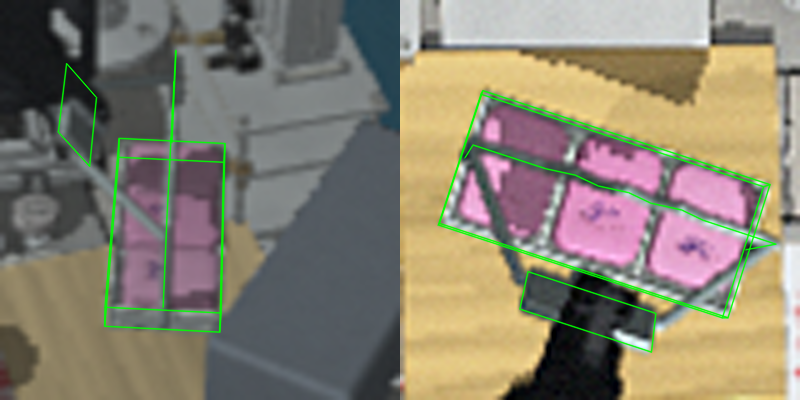

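Overlay matches the lifted carrier in both views (pan corners within about 1–2 px). The pull says +y (left) is heavy. On to the stand.

```bash
cat >> p.py <<'E'
S=M([s[0],s[1],0],R.from_euler("z",s[3]).as_matrix())
def hookpose(dx,dz,y=27,dy=0):  # arch apex relative to seat (185): dx along stand x, dz above
    return S@M([dx,dy-y,185+dz-118],np.eye(3))@np.linalg.inv(REL)
def status():
    o,X=meas(); C=X@REL; a=C@[0,27,118,1]; q=np.linalg.inv(S)@a; q[2]-=185
    t=np.degrees(R.from_matrix(S[:3,:3].T@C[:3,:3]).as_rotvec())
    Rz=R.from_euler("z",-np.arctan2(C[1,0],C[0,0]))
    print("t",o["time"],"apex L rel seat",q[:3].round(1),"rot",t.round(1),"F",Rz.apply(o["ft_force"]).round(2),"M",Rz.apply(o["moment"]).round(3),"grip",round(o["grip_width"],1))
E
python3 - <<'E'
from p import *
status()
go(hookpose(-75,42),16)
E
```

```text
t 7.875 apex L rel seat [-197.   181.5   49.1] rot [-0.   0.4 26. ] F [ 0.42 -0.62 -7.58] M [-0.108  1.291 -0.013] grip 6.7
now [ 477.4 -185.4  218. ] t 7.875 grip 6.7 ft [ 0.19 -0.72 -7.58] [ 0.326  1.254 -0.013]
row x16 [-0.227, 0.062, 0.056, -0.005, -0.188, 0.266]
[[477.0, -185.0, 218.0], [477.0, -210.0, 217.0], [475.0, -234.0, 216.0], [472.0, -258.0, 215.0], [468.0, -282.0, 214.0], [462.0, -305.0, 213.0], [455.0, -328.0, 212.0], [447.0, -351.0, 211.0], [437.0, -373.0, 211.0]]
```

>>> arm_command --commands '[[[-0.12,0.03,0.03,0,-0.1,0.13],[-0.23,0.06,0.055,0,-0.19,0.27],[-0.23,0.06,0.055,0,-0.19,0.27],[-0.23,0.06,0.055,0,-0.19,0.27],[-0.23,0.06,0.055,0,-0.19,0.27],[-0.23,0.06,0.055,0,-0.19,0.27],[-0.23,0.06,0.055,0,-0.19,0.27],[-0.23,0.06,0.055,0,-0.19,0.27],[-0.23,0.06,0.055,0,-0.19,0.27],[-0.23,0.06,0.055,0,-0.19,0.27],[-0.23,0.06,0.055,0,-0.19,0.27],[-0.23,0.06,0.055,0,-0.19,0.27],[-0.23,0.06,0.055,0,-0.19,0.27],[-0.23,0.06,0.055,0,-0.19,0.27],[-0.23,0.06,0.055,0,-0.19,0.27],[-0.18,0.04,0.04,0,-0.14,0.2],[-0.1,0.02,0.02,0,-0.07,0.1],[0,0,0,0,0,0],[0,0,0,0,0,0]]]'

```text
time: 10.25
ee_pos: [431.1, -383.5, 208.2]
orientation: [0.887, 0.352, 0.109, 0.279]
ft_force: [0.2, 0.1, -5.8]
grip_width: 6.6
```

```bash
python3 - <<'E'
from p import *
from cell import *
status()
for n in("side","top"):
    f=grab_frame(n); cv2.imwrite(f"pics/{n}3.png",f["color"][:,:,::-1]);status()
go(hookpose(-75,42),2)
o,X=meas(); C=X@REL
a=cv2.imread("pics/side3.png");b=cv2.imread("pics/top3.png")
cv2.imwrite("pics/b4.png",np.hstack([overM(a,fr["side"],C,(290,180,410,300),3.3),overM(b,fr["top"],C,(380,140,500,260),3.3)]))
cv2.imwrite("pics/b5.png",np.hstack([cv2.resize(a[180:300,290:410],None,fx=3.3,fy=3.3,interpolation=2),cv2.resize(b[140:260,380:500],None,fx=3.3,fy=3.3,interpolation=2)]))
E
```

```text
t 10.25 apex L rel seat [-70.9 -13.2  39.2] rot [-0.   0.5 -1.6] F [ 0.09  0.2  -5.8 ] M [-0.092  1.176  0.017] grip 6.6
t 10.3 apex L rel seat [-70.9 -13.2  39.2] rot [-0.   0.5 -1.6] F [ 0.04  0.88 -6.81] M [-0.152  1.222  0.022] grip 6.7
t 10.35 apex L rel seat [-70.9 -13.1  39.2] rot [-0.   0.4 -1.6] F [-0.4   0.19 -6.33] M [-0.172  1.198 -0.034] grip 6.5
now [ 431.1 -383.4  208.2] t 10.35 grip 6.5 ft [-0.14  0.42 -6.33] [ 0.759  0.942 -0.034]
row x2 [0.115, -0.014, -0.039, -0.045, 0.097, -0.131]
[[431.0, -383.0, 208.0], [434.0, -378.0, 209.0], [437.0, -373.0, 211.0]]
```

View pics/b4.png

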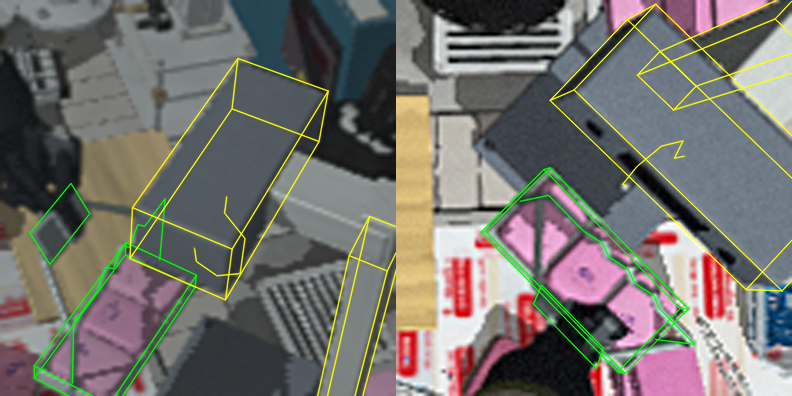

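View pics/b5.png

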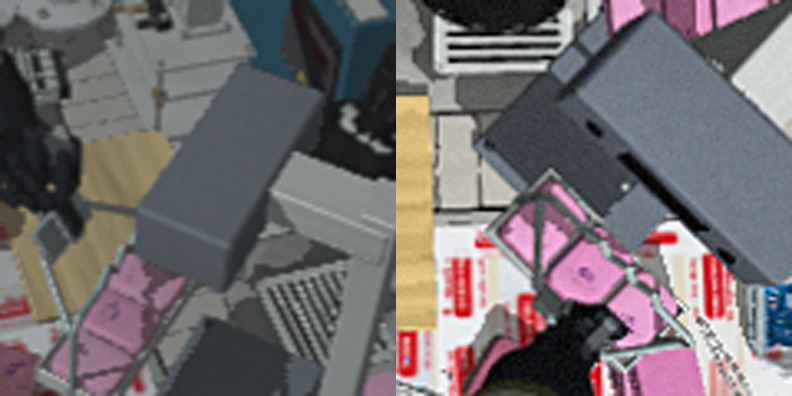

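>>> arm_command --commands '[[[0.12,0.02,-0.08,-0.04,0.1,-0.13],[0.12,0.02,-0.1,-0.04,0.1,-0.13],[0.02,0,0,0,0,0],[0,0,0,0,0,0]]]'

```text
time: 10.85
ee_pos: [439.1, -370.5, 217.8]
orientation: [0.88, 0.365, 0.116, 0.281]
ft_force: [-0.5, -0.6, -6.6]
grip_width: 6.8
```

```bash
python3 - <<'E'
from p import *
status()
go(hookpose(-75,48),1)
go(hookpose(-15,48),6)
E
```

```text
t 10.85 apex L rel seat [-75.5   3.4  49.3] rot [ 0.  -0.   0.2] F [ 0.03 -0.78 -6.65] M [-0.137  1.248 -0.019] grip 6.8
now [ 439.1 -370.5  217.8] t 10.85 grip 6.8 ft [-0.54 -0.57 -6.65] [ 0.789  0.976 -0.019]
row x1 [-0.064, -0.009, 0.025, 0.005, -0.03, 0.028]
[[439.0, -370.0, 218.0], [437.0, -373.0, 217.0]]
now [ 439.1 -370.5  217.8] t 10.85 grip 6.8 ft [-0.54 -0.57 -6.65] [ 0.789  0.976 -0.019]
row x6 [-0.012, 0.162, 0.12, 0.001, -0.005, 0.005]
[[439.0, -370.0, 218.0], [446.0, -378.0, 218.0], [452.0, -386.0, 217.0], [459.0, -393.0, 217.0], [466.0, -401.0, 217.0], [473.0, -408.0, 217.0], [479.0, -416.0, 217.0]]
```

>>> arm_command --commands '[[[-0.02,0.12,0.08,0,0,0],[-0.02,0.16,0.115,0,0,0],[-0.02,0.16,0.115,0,0,0],[-0.01,0.12,0.08,0,0,0],[0,0,0,0,0,0]]]'

```text
time: 11.48
ee_pos: [462.4, -399.7, 217.8]
orientation: [0.88, 0.365, 0.116, 0.281]
ft_force: [0.0, 0.4, -6.0]
grip_width: 6.9
```

```bash
cat > look.py <<'E'
from p import *
from cell import *
import sys
k=sys.argv[1]; b=grab_frame("top")["color"][:,:,::-1].copy(); status()
o,X=meas(); C=X@REL; roi=(410,160,490,240)
cv2.imwrite(f"pics/l{k}.png",np.hstack([overM(b,fr["top"],C,roi,5),cv2.resize(b[160:240,410:490],None,fx=5,fy=5,interpolation=2)]))
E
python3 look.py 1
```

```text
t 11.525 apex L rel seat [-38.6  -0.5  49.1] rot [0.  0.  0.2] F [ 0.06 -0.46 -7.46] M [-0.171  1.284 -0.031] grip 6.8
```

View pics/l1.png

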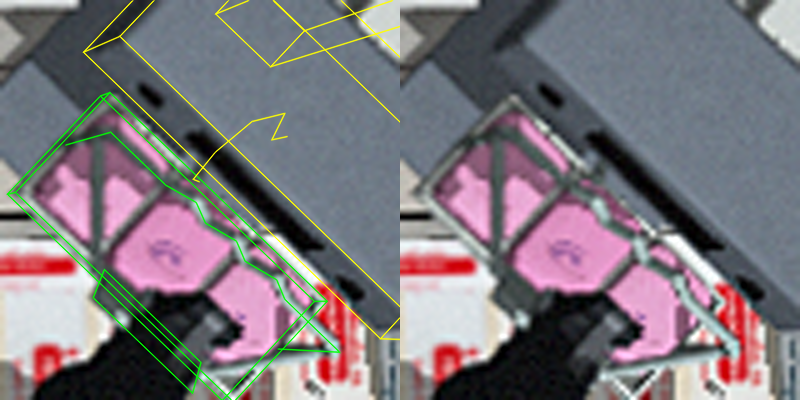

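>>> arm_command --commands '[[[0,0.1,0.07,0,0,0],[0,0.16,0.11,0,0,0],[0,0.16,0.11,0,0,0],[0,0.14,0.1,0,0,0],[0,0.07,0.05,0,0,0],[0,0,0,0,0,0]]]'

```text
time: 12.28
ee_pos: [491.4, -428.5, 217.7]
orientation: [0.88, 0.365, 0.116, 0.28]
ft_force: [-0.1, 0.9, -6.3]
grip_width: 6.9
```

```bash
python3 look.py 2; python3 - <<'E'
from p import *
go(hookpose(0,48),1)
go(hookpose(0,20),10)
E
```

```text
t 12.325 apex L rel seat [ 2.4 -0.1 49.2] rot [0.  0.  0.2] F [-0.34 -0.26 -7.22] M [-0.17   1.243 -0.016] grip 6.4
now [ 491.3 -428.3  217.7] t 12.325 grip 6.4 ft [-0.43  0.06 -7.22] [ 0.762  0.996 -0.016]
row x1 [0.006, -0.053, -0.009, -0.004, -0.026, 0.025]
[[491.0, -428.0, 218.0], [490.0, -426.0, 217.0]]
now [ 491.3 -428.3  217.7] t 12.325 grip 6.4 ft [-0.43  0.06 -7.22] [ 0.762  0.996 -0.016]
row x10 [0.001, -0.038, 0.045, -0.0, -0.003, 0.003]
[[491.0, -428.0, 218.0], [491.0, -428.0, 215.0], [491.0, -428.0, 212.0], [491.0, -428.0, 209.0], [491.0, -428.0, 206.0], [491.0, -427.0, 203.0], [490.0, -427.0, 200.0], [490.0, -427.0, 197.0], [490.0, -427.0, 194.0], [490.0, -427.0, 191.0], [490.0, -426.0, 189.0]]
```

View pics/l2.png

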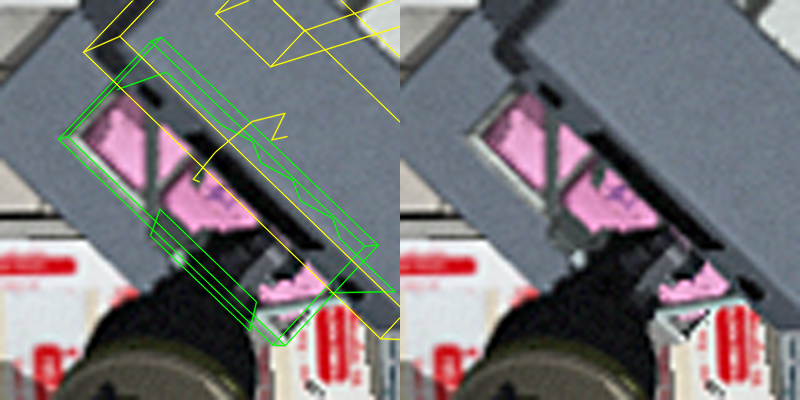

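>>> arm_command --commands '[[[0,-0.05,0.025,0,0,0],[0,-0.05,0.05,0,0,0],[0,-0.035,0.05,0,0,0],[0,-0.035,0.05,0,0,0],[0,-0.035,0.05,0,0,0],[0,-0.035,0.05,0,0,0],[0,-0.035,0.05,0,0,0],[0,-0.035,0.05,0,0,0],[0,-0.035,0.05,0,0,0],[0,0,0,0,0,0]]]'

```text
time: 13.58
ee_pos: [489.3, -426.3, 187.7]
orientation: [0.88, 0.365, 0.115, 0.28]
ft_force: [0.5, 0.4, -6.5]
grip_width: 6.7
```

```bash
python3 look.py 3; python3 - <<'E'
from p import *
status()
go(hookpose(0,11),10)
E
```

```text
t 13.625 apex L rel seat [-0.3 -0.1 19.4] rot [0.  0.1 0.2] F [-0.58 -0.31 -7.01] M [-0.201  1.16   0.019] grip 6.7
t 13.625 apex L rel seat [-0.3 -0.1 19.4] rot [0.  0.1 0.2] F [-0.58 -0.31 -7.01] M [-0.201  1.16   0.019] grip 6.7
now [ 489.4 -426.4  188. ] t 13.625 grip 6.7 ft [-0.63  0.19 -7.01] [0.682 0.96  0.019]
row x10 [0.001, -0.009, 0.014, -0.001, -0.003, 0.003]
[[489.0, -426.0, 188.0], [489.0, -426.0, 187.0], [489.0, -426.0, 186.0], [489.0, -426.0, 185.0], [490.0, -426.0, 185.0], [490.0, -426.0, 184.0], [490.0, -426.0, 183.0], [490.0, -426.0, 182.0], [490.0, -426.0, 181.0], [490.0, -426.0, 180.0], [490.0, -426.0, 180.0]]
```

View pics/l3.png

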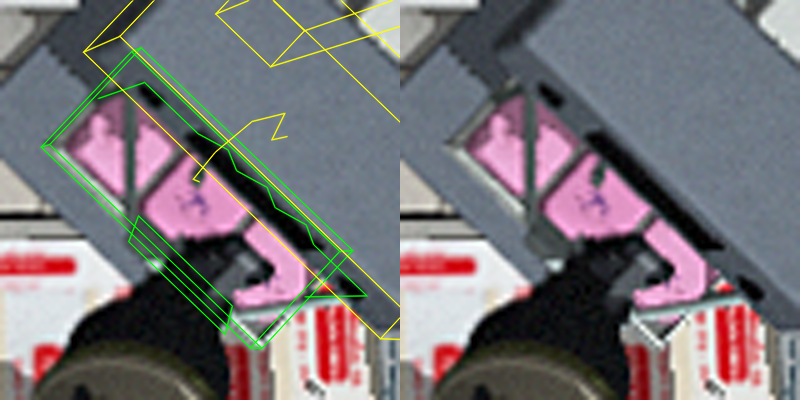

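>>> arm_command --commands '[[[0,-0.012,0.016,0,0,0],[0,-0.012,0.016,0,0,0],[0,-0.012,0.016,0,0,0],[0,-0.012,0.016,0,0,0],[0,-0.012,0.016,0,0,0],[0,-0.012,0.016,0,0,0],[0,-0.012,0.016,0,0,0],[0,-0.012,0.016,0,0,0]]]'

```text
time: 14.62
ee_pos: [489.5, -426.5, 180.3]
orientation: [0.88, 0.365, 0.116, 0.281]
ft_force: [0.5, 0.5, -5.2]
grip_width: 6.6
```

```bash
python3 - <<'E'
from p import *
status()
E
```

```text
t 14.625 apex L rel seat [-0.2 -0.1 11.8] rot [ 0.  -0.   0.2] F [-0.04  0.73 -5.19] M [-0.115  1.142  0.094] grip 6.6
```

Force starting to drop – near contact as predicted. Continue slowly.

>>> arm_command --commands '[[[0,-0.012,0.016,0,0,0],[0,-0.012,0.016,0,0,0],[0,-0.012,0.016,0,0,0],[0,-0.012,0.016,0,0,0]]]'

```text
time: 15.12
ee_pos: [490.0, -426.7, 177.0]
orientation: [0.88, 0.365, 0.116, 0.281]
ft_force: [-0.8, 1.7, -3.8]
grip_width: 6.6
```

```bash
python3 - <<'E'
from p import *
status()
E
```

```text
t 15.125 apex L rel seat [0.2 0.1 8.6] rot [ 0.  -0.1  0.2] F [-1.79  0.62 -3.85] M [-0.026  1.114  0.139] grip 6.6
```

>>> arm_command --commands '[[[0,-0.012,0.016,0,0,0],[0,-0.012,0.016,0,0,0],[0,-0.012,0.016,0,0,0],[0,0,0,0,0,0]]]'

```text
time: 15.62
ee_pos: [490.1, -426.9, 174.7]
orientation: [0.88, 0.365, 0.116, 0.282]
ft_force: [-2.7, 3.3, -2.9]
grip_width: 6.6
```

```bash
python3 - <<'E'
from p import *
status()
E
python3 look.py 4
```

```text
t 15.625 apex L rel seat [0.5 0.1 6.3] rot [ 0.  -0.2  0.2] F [-4.24  0.42 -2.89] M [-0.021  1.15   0.146] grip 6.6
t 15.675 apex L rel seat [0.5 0.2 6.4] rot [ 0.  -0.2  0.2] F [-3.88  0.67 -2.15] M [-0.007  1.079  0.17 ] grip 7.0
```

View pics/l4.png

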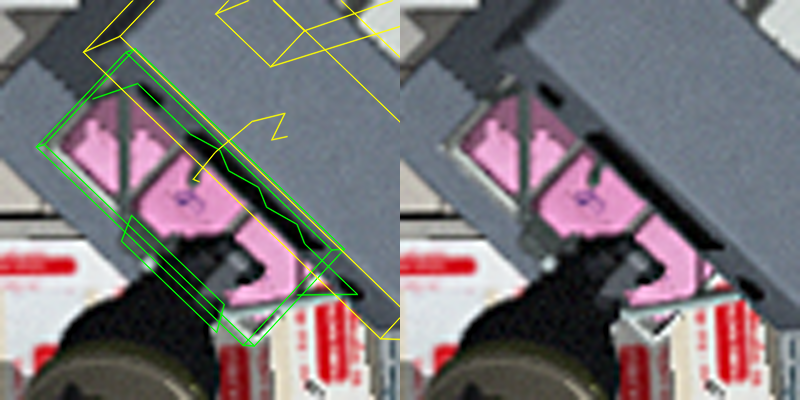

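>>> arm_command --commands '[[[0,-0.016,-0.012,0,0,0],[0,-0.016,-0.012,0,0,0],[0,-0.016,-0.012,0,0,0],[0,0,0,0,0,0]]]'

```text
time: 16.18
ee_pos: [488.9, -425.5, 176.4]
orientation: [0.879, 0.365, 0.117, 0.283]
ft_force: [0.8, 0.3, -3.9]
grip_width: 6.6
```

```bash
python3 - <<'E'
from p import *
from cell import *
status(); grab_frame("top"); status()
E
```

```text
t 16.175 apex L rel seat [-1.5  0.2  8.2] rot [ 0.1 -0.4  0.2] F [ 0.31  0.81 -3.93] M [0.024 0.811 0.138] grip 6.6
t 16.225 apex L rel seat [-1.4  0.2  8.2] rot [ 0.1 -0.4  0.2] F [ 0.54  0.61 -3.26] M [0.02  0.769 0.109] grip 7.0
```

>>> arm_command --commands '[[[0.015,-0.014,0.016,0,0,0],[0.015,-0.014,0.018,0,0,0],[0,-0.014,0.018,0,0,0],[0,-0.014,0.018,0,0,0],[0,0,0,0,0,0]]]'

```text
time: 16.85
ee_pos: [489.2, -425.3, 172.2]
orientation: [0.879, 0.364, 0.117, 0.284]
ft_force: [-2.8, 0.4, -1.5]
grip_width: 6.8
```

```bash
python3 - <<'E'
from p import *
from cell import *
status(); grab_frame("top"); status()
E
```

```text
t 16.85 apex L rel seat [-1.3  0.5  4.1] rot [ 0.  -0.4  0.1] F [-2.28 -1.73 -1.47] M [-0.3    0.749 -0.307] grip 6.8
t 16.9 apex L rel seat [-1.4  0.5  4.1] rot [ 0.  -0.4  0.1] F [-2.75 -2.56 -1.66] M [-0.249  0.759 -0.279] grip 6.6
```

>>> arm_command --commands '[[[-0.02,-0.02,-0.01,0,0,0],[0,-0.018,-0.006,0,0,0],[0,-0.012,0.016,0,0,0],[0,0,0,0,0,0]]]'

```text
time: 17.4
ee_pos: [488.7, -425.1, 172.8]
orientation: [0.879, 0.364, 0.118, 0.286]
ft_force: [1.5, -1.5, -1.9]
grip_width: 7.0
```

```bash
python3 - <<'E'
from p import *
from cell import *
status(); grab_frame("top"); status()
E
```

```text
t 17.4 apex L rel seat [-2.   0.3  4.9] rot [ 0.1 -0.7  0.2] F [ 2.07 -0.01 -1.91] M [-0.041  0.334 -0.104] grip 7.0
t 17.45 apex L rel seat [-2.   0.4  5. ] rot [ 0.  -0.7  0.2] F [ 2.27 -0.53 -1.97] M [-0.023  0.283 -0.067] grip 7.3
```

>>> arm_command --commands '[[[0,-0.008,0.022,0,0,0],[0,-0.008,0.022,0,0,0],[0,0,0,0,0,0]]]'

```text
time: 17.82
ee_pos: [488.8, -425.2, 170.0]
orientation: [0.879, 0.364, 0.118, 0.285]
ft_force: [-1.5, 1.3, 0.1]
grip_width: 7.0
```

```bash
python3 look.py 5; python3 - <<'E'
from p import *
status()
E
```

```text
t 17.875 apex L rel seat [-1.7  0.3  2.2] rot [ 0.  -0.6  0.2] F [-2.03  0.6   0.99] M [-0.031  0.485  0.035] grip 6.6
t 17.875 apex L rel seat [-1.7  0.3  2.2] rot [ 0.  -0.6  0.2] F [-2.03  0.6   0.99] M [-0.031  0.485  0.035] grip 6.6
```

View pics/l5.png

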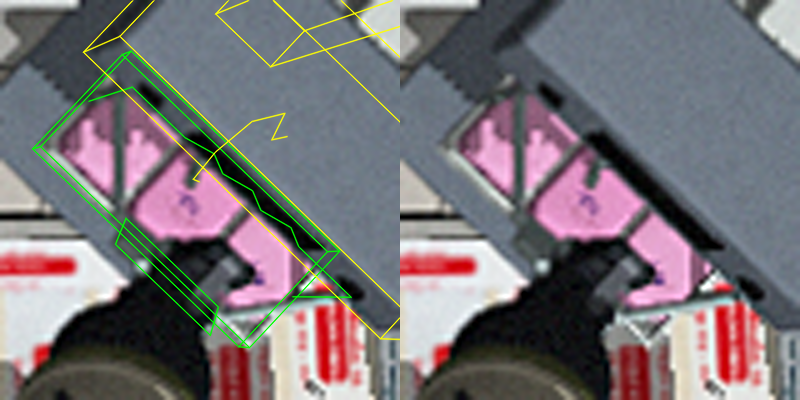

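>>> arm_command --commands '[[[0,0,0,0,0,0],[0,0,0,0,0,0]]]' --hand 0 --force 20

```text
time: 18.12
ee_pos: [488.8, -425.3, 170.3]
orientation: [0.879, 0.364, 0.118, 0.285]
ft_force: [-1.8, 1.1, -0.6]
grip_width: 6.7
```

>>> arm_command --commands '[[[0,0,0,0,0,0],[0,0,0,0,0,0],[0,0,0,0,0,0],[0,0,0,0,0,0],[0,0,0,0,0,0]]]' --hand 0.4

```text
time: 18.75
ee_pos: [489.3, -425.7, 171.0]
orientation: [0.878, 0.364, 0.118, 0.286]
ft_force: [1.1, 0.1, -0.8]
grip_width: 34.3
```

```bash
cat > fin.py <<'E'
from p import *
from cell import *
import sys
k=sys.argv[1]
a=grab_frame("side")["color"][:,:,::-1].copy(); b=grab_frame("top")["color"][:,:,::-1].copy(); status()
cv2.imwrite(f"pics/f{k}.png",np.hstack([cv2.resize(a[190:310,280:400],None,fx=3.3,fy=3.3,interpolation=2),cv2.resize(b[160:240,410:490],None,fx=4.95,fy=4.95,interpolation=2)]))
E
python3 fin.py 1
```

```text
t 18.85 apex L rel seat [-1.1  0.3  3.2] rot [ 0.  -0.7  0.2] F [ 0.15 -0.02 -0.73] M [-0.026  0.342  0.027] grip 34.4
```

View pics/f1.png

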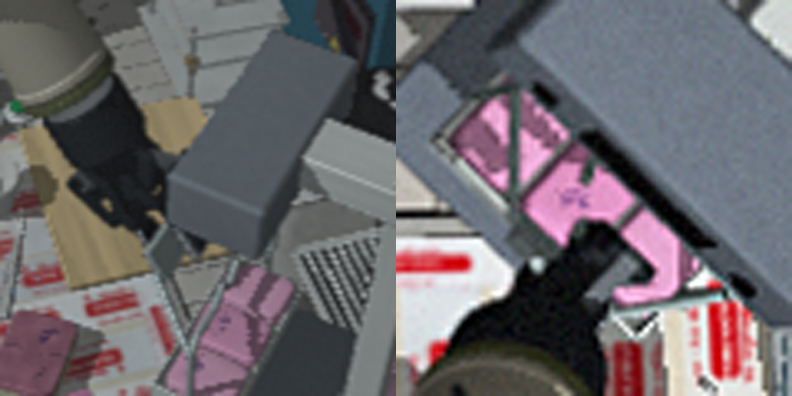

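>>> arm_command --commands '[[[0,0,-0.1,0,0,0],[0,0,-0.2,0,0,0],[0,0,-0.2,0,0,0],[0,0,-0.3,0,0,0],[0,0,-0.3,0,0,0],[0,0,-0.4,0,0,0],[0,0,-0.4,0,0,0],[0,0,-0.4,0,0,0],[0,0,-0.3,0,0,0],[0,0,0,0,0,0],[0,0,0,0,0,0]]]'

```text
time: 20.23
ee_pos: [432.2, -368.2, 286.3]
orientation: [0.877, 0.364, 0.119, 0.289]
ft_force: [0.4, -0.7, 0.7]
grip_width: 33.8
```

```bash
python3 fin.py 2
```

```text
t 20.325 apex L rel seat [-82.3   0.  118.3] rot [ 0.  -1.1  0.2] F [ 0.16  0.13 -0.06] M [-0.012  0.261  0.033] grip 33.9
```

View pics/f2.png

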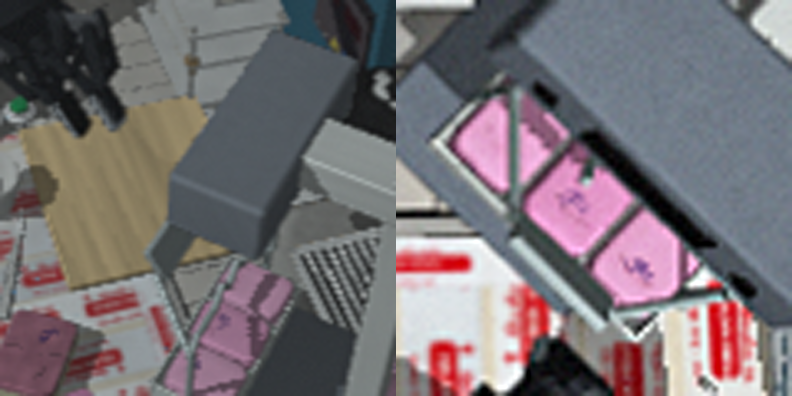

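>>> arm_command --commands '[[[0,0,-0.2,0,0,0],[0,0,0,0,0,0],[0,0,0,0,0,0],[0,0,0,0,0,0],[0,0,0,0,0,0],[0,0,0,0,0,0],[0,0,0,0,0,0],[0,0,0,0,0,0],[0,0,0,0,0,0],[0,0,0,0,0,0],[0,0,0,0,0,0],[0,0,0,0,0,0],[0,0,0,0,0,0],[0,0,0,0,0,0],[0,0,0,0,0,0],[0,0,0,0,0,0]]]'

```text
time: 22.32
ee_pos: [427.5, -363.6, 292.3]
orientation: [0.878, 0.364, 0.118, 0.287]
ft_force: [-0.0, 0.4, -0.8]
grip_width: 34.4
```

```bash
python3 - <<'E'
from p import *
from cell import *
I=[grab_frame("top")["color"].astype(int) for _ in range(6)]
print("motion max diff",[int(np.abs(I[i]-I[0])[160:240,400:480].max()) for i in range(1,6)])
b=I[-1].astype(np.uint8)[:,:,::-1].copy(); a=grab_frame("side")["color"][:,:,::-1].copy()
cv2.imwrite("pics/side9.png",a);cv2.imwrite("pics/top9.png",b)
C=S@M([0,-27,185+11-8.5-118],np.eye(3))
cv2.imwrite("pics/g1.png",np.hstack([overM(a,fr["side"],C,(310,230,410,330),4,False),overM(b,fr["top"],C,(405,160,485,240),5,False)]))
cv2.imwrite("pics/g2.png",np.hstack([overM(a,fr["side"],M([0,0,-900],np.eye(3)),(310,230,410,330),4,False),cv2.resize(b[160:240,405:485],None,fx=5,fy=5,interpolation=2)]))
E
```

```text
motion max diff [19, 20, 19, 18, 21]
```

View pics/g1.png

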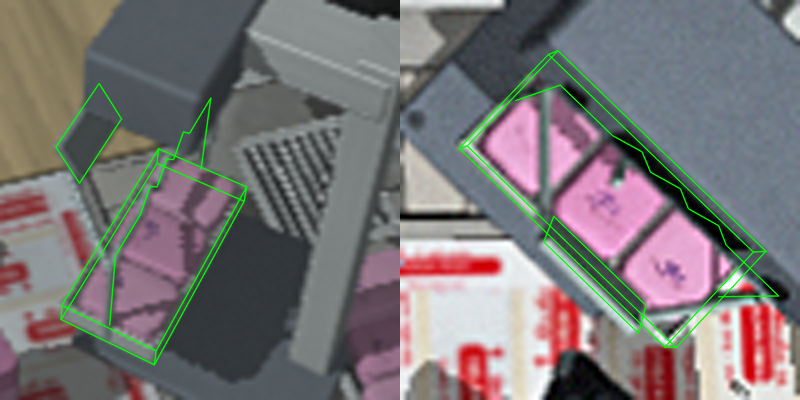

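View pics/g2.png

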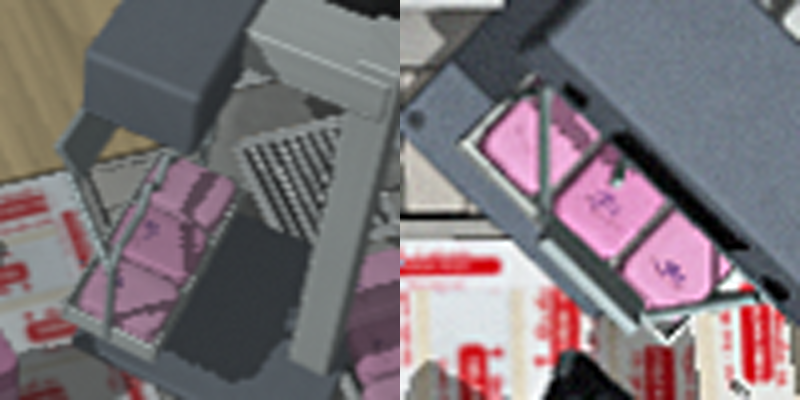

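```bash
python3 - <<'E'
import cv2, numpy as np
a=cv2.imread("pics/side9.png");b=cv2.imread("pics/top9.png")
cv2.imwrite("pics/h1.png",cv2.resize(a[250:325,320:400],None,fx=8,fy=8,interpolation=2))
cv2.imwrite("pics/h2.png",cv2.resize(b[170:235,410:485],None,fx=9,fy=9,interpolation=2))
E
```

```text
(no output)
```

View pics/h1.png

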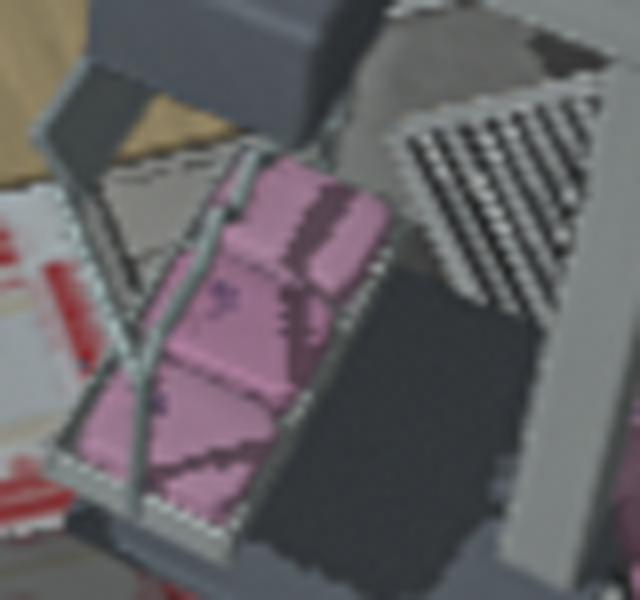

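View pics/h2.png

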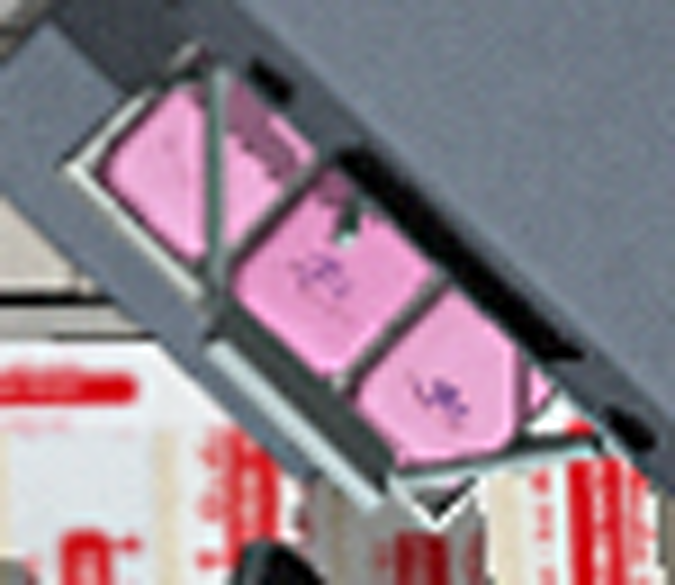

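```bash
python3 - <<'E'
from p import *
t=lambda x,y:("top",unc(x,y,9,410,170)); q=lambda x,y:("side",unc(x,y,8,320,250))
L=[((-37,-80,18),q(48,450)),((37,-80,18),q(237,535)),((37,-80,0),q(230,565)),((0,-80,18),q(137,498)),((37,80,18),q(397,212)),((0,-80,104),q(140,362)),((0,-40.5,102),q(212,235)),
(strip(-17,-33,0),q(90,188)),(strip(17,-33,0),q(38,135)),(strip(17,33,0),q(87,62)),
((-37,80,18),t(70,165)),((-37,-80,18),t(435,522)),(strip(17,33,-4),t(210,350)),(strip(17,-33,-4),t(373,510)),((0,-80,102),t(600,445))]
def r(p):
    Q=M(p[:3],R.from_rotvec(p[3:]).as_matrix()); C=S@Q
    return np.concatenate([proj(np.array(P)@C[:3,:3].T+C[:3,3],fr[n])[0]-m for P,(n,m) in L])
z=least_squares(r,[0,-27,69,0,0,0],loss="soft_l1"); Q=M(z.x[:3],R.from_rotvec(z.x[3:]).as_matrix())
print(z.x[:3].round(1),np.degrees(z.x[3:]).round(1),"apexL rel seat",(Q@[0,27,118,1]-[0,0,185,0])[:3].round(1)); print(np.round(r(z.x).reshape(-1,2),1).tolist())
J=z.jac; print("sd",np.sqrt(np.diag(np.linalg.inv(J.T@J))*2*z.cost/24)[3:]*57.3)
E
```

```text
[ -1.1 -22.8  66.8] [1.4 0.9 0.2] apexL rel seat [0.7 1.4 0.4]
[[-0.2, -0.2], [-0.4, 0.6], [0.1, 0.2], [0.3, -0.6], [2.1, -0.6], [1.5, -0.6], [-1.1, 4.8], [-1.0, 2.5], [-0.4, 0.3], [4.2, -6.9], [-0.6, 0.2], [0.2, 0.7], [-1.0, -0.1], [-0.4, 0.3], [3.6, -0.5]]
sd [1.50364588 1.50055499 1.16970427]
```

```bash
python3 -c "
from cell import *
print(close_job())"
```

```text
the job is handed in; nothing more can be done
None
```

The carrier is hanging on the scale hook by its left arch (carrier y = +27), with all three moulds in their pockets. I handed the job in at about 22.7 s of the 51 s; no verdict is reported.

- **Which arch:** I gripped the strip at 100 N and lifted. The wrist moment was about -0.17 N m about carrier x at about 6.5 N, which puts the heavy mould on the +y side.
- **Hooking:** I passed the left arch over the hook tip and lowered it in roughly 1 mm steps. There I eased out sideways forces of up to about 4 N. The vertical force on the hand went to about zero, so the hook carried the whole weight while I still held the strip. The leftover moment was also near zero, which confirms the arch.
- **Release and last check:** After letting go and backing off, the final pictures show no visible motion. Fitting the carrier's outline to them gives about 1.5 degrees off level (±1.5), with the apex within about 2 mm sideways of the seat.

**What did not fit exactly:**
- I had no direct reading of how far the hook sank. The picture fit suggests about 10.6 mm, just over the 10.5 mm limit but only good to a few millimetres. From the force I expect 8 to 9 mm.
- Two points in the final fit, a strip corner and a bar valley near the scale head, were 5 to 8 px off. I think I misread them where the head hides the view, and left them in as down-weighted points.
- I took no separate final picture of the pot and the open mould half; nothing in the moves came near them.

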